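# Turn the divider in the stall's price book and weight it with a jar

## Task

Turn the stiff card divider of the open ring binder over its rings, from the right-hand side (as seen from the robot) to the left, so that it lies flat on the left-hand sheets and shows its back. Then stand the small squat black-lidded jar upright on the turned divider as a weight against the wind, its whole base on the card and clear of the rings; set it down, do not drop it. Do not shift or knock over the sauce bottle, the big jar or the tasting dish.

Things in the scene. Friction and masses are not known exactly. Their poses are not given: they have to be found in the camera images.
- binder: Black A5 ring binder lying open, flat and fixed on the table, 415 (y) by 236 mm (x). Origin: on the table under the middle of the rings; x along the spine away from the robot, y to the reader's left, z up. On each side a stack of sheets (|x| to 105, |y| 11 to 156 mm), top at z = 18 mm; beyond it the 3 mm thick cover reaches |y| = 207 mm.
- ring_line (a point): Middle of the rings' centre line, 20 mm above the binder's origin; axes as the binder's. Two steel rings at x = -40 and +40 mm, circles of 15 mm radius (3.2 mm wire) in the y-z plane about this line; their tops are 37 mm above the table. The divider turns about this line.
- leaf (a joint): Divider angle about the ring line, rad: 0 = flat on the right (-y) sheets, 1.57 = upright, 3.14 = flat on the left (+y). Stiff brown card, 4 mm thick, 210 (along the rings) by 150 mm, 90 g, one tab on its free edge. A rigid plate in line with the ring line; turns freely and falls to the side it leans to. Flat, its faces are 18 and 22 mm above the table.
- leaf_tab (a point): Centre of the tab, mid-thickness: 176 mm from the ring line, at binder x = +45 mm. Tab: 50 mm along the rings (x 20 to 70) by 32 mm (160 to 192 mm from the line), 4 mm thick. Flat, it overhangs the sheets, 15 mm clear over the cover; its two ends, 50 mm apart along x, are free to grip. Frame turns with the divider, x stays along the rings.
- leaf_middle (a point): Centre of the divider's card without the tab, mid-thickness: 85 mm from the ring line, binder x = 0. The card spans 10 to 160 mm from the ring line. This frame turns with the divider.
- jar: The small squat glass jar with black screw lid, 56 mm diameter, 68 mm tall (lid 54 mm diameter, top 16 mm), about 0.2 kg, standing on the table to the left or right of the binder. Origin: centre of its underside, z up.
- bottle: Sauce bottle, 48 mm diameter, 160 mm tall with a narrow neck, standing on the other side of the binder from the small jar. Leave alone. Origin: centre of its underside.
- big_jar: Large pickle jar with a gold-coloured lid, 82 mm diameter, 120 mm tall, beyond the binder to the left. Leave alone. Origin: centre of its underside.
- dish: Low black round tasting dish, 100 mm across, 16 mm high, beyond the binder to the right. Leave alone. Origin: centre of its underside.

How it is judged:
By the outcome, as a careful person would: the job done as asked, in the order asked, and still so for the second after the job is handed in, with the robot touching nothing.
It also fails if it takes over 61 s, if anything falls off the work surface, if the arm or the gripper's body presses on something with over 40 N, if the wrist force passes 120 N, or if a joint passes its speed limit or range.

## Robot

A 6-joint arm with a two-finger parallel gripper is mounted at the origin on the work surface. World frame = base frame: x ahead of the robot, y to its left, z up, the work surface at z = 0. Lengths are in mm, angles in degrees, forces in N, time in s.
With the tool pointing down it reaches from about 300 to 850 mm from the base axis. Payload 4.2 kg.
Tool frame: the origin (TCP) lies between the finger pads; the fingertips stand 19 mm ahead of it and the grasp point (between the pads) is the TCP (env.tips_ahead is the distance from the TCP to the fingertips, in mm); z points along the fingers, y is the direction in which the jaws open and shut (so a half turn about z gives the same grasp; the last joint's range is limited). The gripper opens to 91 mm and grips with 3 to 60 N. Pads are 32 mm wide; open, the fingers measure 118 mm over their backs; the gripper's body (76 mm by 178 mm) begins 60 mm behind the grasp point.
Start: joints at [-66.119, 18.312, 89.639, -0, 72.044, -1.146], TCP at [243.254, -521.027, 232.976] pointing down, gripper open.
Joint ranges: [-177.97, 177.97], [-48.28, 115.42], [12.27, 149.76], [-77.06, 257.06], [2.81, 150.46], [-146.56, 146.56]. Speed limits (degrees/s): [147.25, 147.25, 180, 180, 180, 180].

## Interface

Orientations are given as [roll, pitch, yaw] about the fixed x, y, z axes, in that order (R = Rz(yaw) Ry(pitch) Rx(roll)).
In Python, from workcell import telemetry, viewer, job_done, env gives the robot as it stands. The module is installed in compiled form; this text tells all that it offers.
- The arm moves only by the shell command python3 -m jog 'ROWS' [FORCE]. ROWS is JSON, a list of rows, each a list of 3 entries, a list of its own where there are three numbers: the shift along the tool's x, y, z in cm, then the turn about the tool's z in degrees, then the opening, from 0 (shut) to 1 (fully open). A call has 1 to 10 rows; each row shifts and turns the pose as measured when the row begins, along the tool's axes as they then stand; what a row does not reach is not made up. A row lasts 1/8 s, in which the tool goes at most 62.5 mm and 10.7 degrees, less where a joint would pass 70% of its speed; a pose out of reach is approached as far as the arm can. A call is refused whole if a number of a shift passes 6.25 or a number of a turn 10.7, either way. A call with a gripper value outside its range is refused whole. The fingers move at their own pace and stop on an object; FORCE is the grip in N (left out, the last holds). Time passes only in rows, so rows that do not move let the fingers close. It gives the time, the measured TCP pose, the force and the opening at its end, in the units of the state.
- telemetry.state(): the state, without advancing time (a new reading comes with each control period).
- viewer.grab_frame(name): name is "scene" or "side" or "wrist"; returns a dict with "color" (480x640x3 uint8, red, green, blue), "K" (3x3 intrinsics, pixels), "rvec" (rotation vector, rad) and "tvec" (3), from world to camera coordinates, as OpenCV has them. Camera axes: x right, y down, z forward; pixel columns grow to the right and rows downward; lengths in mm; the calibration is good to about 2 mm. The wrist camera is an equidistant fisheye: a pixel r from the principal point sees the ray r / f radians off the axis. A picture is of the moment at which its call begins. There is no depth.
- job_done(): hands the job in, once; it reports no verdict.
The state is a dict: "time_s": time; "qpos": joint angles; "qvel": joint speeds; "effort": joint torques, N m; "ee_pos": TCP position; "ee_rot": TCP orientation; "force": force on the tool from outside, world axes, zero at the start; "torque": the same for the moment, N m; "gripper_width": finger opening in mm.
Only numpy, scipy, OpenCV 4.12 (cv2) and the standard library are available. Lean on these libraries where they do the work, as an engineer would, in place of code of your own. Each camera call takes 0.05 s, during which the arm holds its last target. There are 200 camera calls.

## Working session

There is one attempt and no reset: what is moved stays moved. The work goes in short steps, Python scripts to look and compute and a shell command to move; the robot and the scene stay as the last step left them, time stands still between calls to the robot, and variables do not carry over. Pictures are saved under pics/ and viewed, about 8 in all and at most 12, crops included, and the job is handed in when it is done.

```bash
mkdir -p pics
python3 - <<'E'
from workcell import telemetry, viewer, env
import cv2,numpy as np
print(telemetry.state())
for n in ["scene","side"]:
    f=viewer.grab_frame(n); cv2.imwrite(f"pics/{n}0.png",f["color"][:,:,::-1])
    R=cv2.Rodrigues(np.array(f["rvec"]))[0]; print(n,f["K"],(-R.T@np.array(f["tvec"]).reshape(3)),R[2])
E
```

```text
{'time_s': 0.0, 'qpos': array([-6.61189654e+01,  1.83512367e+01,  8.97055909e+01,  8.31359129e-04,
        7.20441162e+01, -1.14685861e+00]), 'qvel': array([-0.02539147,  0.00602812,  0.08414198,  0.05663921, -0.02048424,
       -0.02378922]), 'effort': array([-1.42200974e-03, -4.12458730e+01, -2.31979823e+01,  7.24136573e-02,
        4.54683148e-02, -1.04489952e-04]), 'ee_pos': array([ 243.0657418 , -520.58240585,  232.12983217]), 'ee_rot': array([-1.79899092e+02, -2.81065823e-03,  2.50276338e+01]), 'force': array([-0.39308038,  0.26177743,  0.25758603]), 'torque': array([-0.02587807, -0.00486016, -0.07676468]), 'gripper_width': 91.20411852803035}
scene [[545.15208042   0.         318.11329068]
 [  0.         545.15208042 242.97280395]
 [  0.           0.           1.        ]] [1304.56402494  266.6101217  1094.50077689] [-0.5491029  -0.21245187 -0.80830081]
side [[468.66423577   0.         322.23532933]
 [  0.         468.66423577 244.84502517]
 [  0.           0.           1.        ]] [374.56682914 860.05030292 716.24569236] [ 0.18421786 -0.77656139 -0.60250825]
```

View pics/scene0.png

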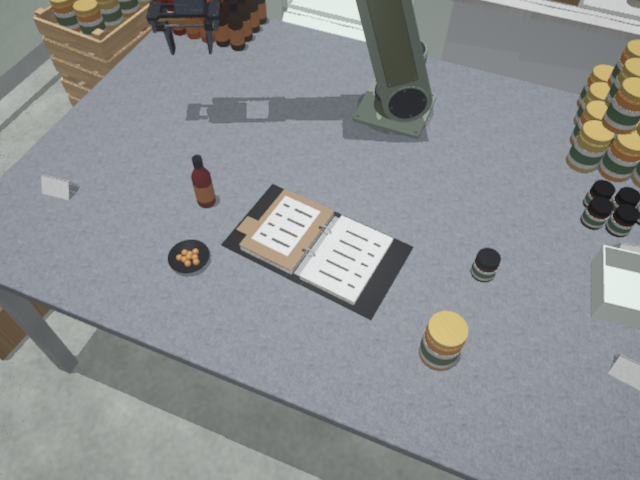

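View pics/side0.png

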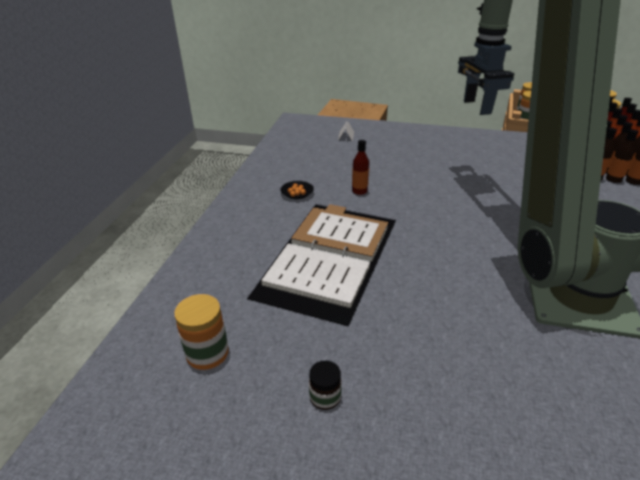

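The scene view (binder corners about (275,186), (223,243), (375,312), (411,247)) shows the jar on the left with its lid at (488,257), the big jar far left at (446,328), the bottle right at (204,190) and the dish at (189,257). The side view agrees: binder corners (250,298), (347,320), (395,220), (320,206); jar lid (325,369).

```bash
cat > h.py <<'E'
from workcell import telemetry, viewer, env
import cv2,numpy as np
from scipy.optimize import least_squares
def cam(n):
    f=viewer.grab_frame(n); return f
def proj(f,P):
    return cv2.projectPoints(np.array(P,float).reshape(-1,1,3),np.array(f["rvec"],float),np.array(f["tvec"],float),f["K"],None)[0].reshape(-1,2)
def atz(f,px,z):
    R=cv2.Rodrigues(np.array(f["rvec"],float))[0]; c=-R.T@np.array(f["tvec"],float).reshape(3)
    d=R.T@np.linalg.inv(f["K"])@[px[0],px[1],1]; return c+d*(z-c[2])/d[2]
def b2w(p,P):
    x,y,a=p; c,s=np.cos(a),np.sin(a); P=np.atleast_2d(np.array(P,float))
    return np.c_[x+c*P[:,0]-s*P[:,1], y+s*P[:,0]+c*P[:,1], P[:,2]]
E
python3 - <<'E'
from h import *
S,D=cam("scene"),cam("side")
C=[(-118,-207,3),(118,-207,3),(118,207,3),(-118,207,3)]
ps=np.array([(275,186),(223,243),(375,312),(411,247)]); pd=np.array([(395,220),(320,206),(250,298),(347,320)])
r=lambda p:np.r_[(proj(S,b2w(p,C))-ps).ravel(),(proj(D,b2w(p,C))-pd).ravel()]
o=least_squares(r,[450,0,0],loss="soft_l1",x_scale=[100,100,.1]); p=o.x
print(p,np.degrees(p[2]),o.fun.round(1))
for n,a,b,z in [("jar",(488,256),(325,369),68),("big",(447,327),(199,310),120),("dish",(189,257),(297,190),12),("bottle",(198,159),(362,143),160)]:
    print(n,atz(S,a,z).round(),atz(D,b,z).round())
for n,f in (("s",S),("d",D)):
    im=cv2.resize(f["color"][:,:,::-1],None,fx=3,fy=3,interpolation=cv2.INTER_CUBIC)
    L=[(C,(0,255,0)),([(-105,11,18),(105,11,18),(105,156,18),(-105,156,18)],(255,0,0)),
       ([(-105,-10,22),(105,-10,22),(105,-160,22),(70,-160,22),(70,-192,22),(20,-192,22),(20,-160,22),(-105,-160,22)],(0,0,255))]
    for q,c in L: cv2.polylines(im,[np.int32(np.round(proj(f,b2w(p,q))*3+1))],True,c,1)
    x,y=(200,160) if n=="s" else (235,180)
    cv2.imwrite(f"pics/ov_{n}.png",im[y*3:(y+170)*3,x*3:(x+225)*3])
E
```

```text
[ 5.66047415e+02 -1.91138746e+01 -1.36904456e-01] -7.8440475410223645 [-1.4 -4.3 -1.3 -0.4 -3.7  6.4  3.3 -1.6  1.5  0.8 -4.6 -1.4 -4.   1.2
  1.2  7.3]
jar [489. 371.  68.] [489. 365.  68.]
big [735. 326. 120.] [728. 328. 120.]
dish [ 728. -288.   12.] [ 723. -293.   12.]
bottle [ 552. -336.  160.] [ 543. -336.  160.]
```

View pics/ov_s.png

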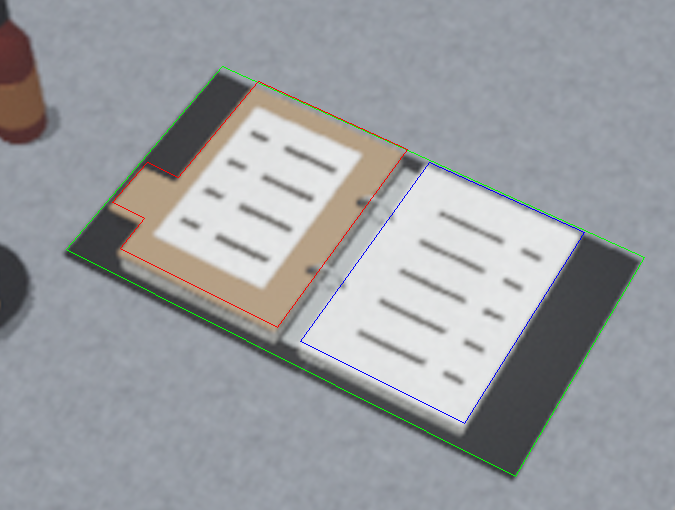

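The overlay fits to about 1 px (2–3 mm), good enough to approach. I'll turn the jaws to lie along the spine and hover over the tab.

```bash
python3 -m jog '[[[0,0,0],-9.6,1],[[0,0,0],-9.6,1],[[0,0,0],-9.6,1],[[0,0,0],-9.6,1],[[0,0,0],-9.6,1],[[0,0,0],-9.2,1],[[3.6,3,0],0,1],[[3.6,3,0],0,1],[[3.6,3,0],0,1],[[3.6,3,0],0,1]]'; python3 -m jog '[[[3.6,3,0],0,1],[[3.6,3,0],0,1],[[3.6,3,0],0,1],[[3.6,3,0],0,1],[[0,0,0],0,1]]'
```

```text
time_s: 1.45
ee_pos: [378.4, -387.8, 229.9]
ee_rot: [-179.8, -0.2, 83.8]
force: [0.7, -0.3, 0.6]
gripper_width: 90.8
time_s: 2.08
ee_pos: [518.7, -250.6, 229.2]
ee_rot: [-179.8, -0.3, 84.0]
force: [-0.7, 0.2, 0.1]
gripper_width: 91.4
```

```bash
python3 -m jog '[[[2.5,3.1,2.5],1.8,1],[[2.5,3.1,2.5],0,1],[[0,0,2.5],0,1],[[0,0,0],0,1]]'
python3 - <<'E'
from h import *
import json
p=[566.05,-19.11,-.1369]
f=cam("wrist"); im=f["color"][:,:,::-1].copy()
K=f["K"];D=np.zeros(4)
def fp(P): return cv2.fisheye.projectPoints(np.array(P,float).reshape(-1,1,3),np.array(f["rvec"],float).reshape(3,1),np.array(f["tvec"],float).reshape(3,1),K,D)[0].reshape(-1,2)
for q,c in [([(105,-10,22),(105,-160,22),(70,-160,22),(70,-192,22),(20,-192,22),(20,-160,22),(-105,-160,22),(-105,-10,22)],(0,0,255)),([(-118,-207,3),(118,-207,3),(118,0,3),(-118,0,3)],(0,255,0))]:
    cv2.polylines(im,[np.int32(fp(b2w(p,q)).round())],True,c,1)
cv2.imwrite("pics/w1.png",im); cv2.imwrite("pics/w1raw.png",f["color"][:,:,::-1])
print(K,f["rvec"],f["tvec"],fp(b2w(p,[(70,-160,22),(70,-192,22),(20,-192,22),(20,-160,22),(105,-160,22),(-105,-160,22)])).round(1))
E
```

```text
time_s: 2.58
ee_pos: [586.1, -209.7, 152.4]
ee_rot: [-179.7, -0.1, 82.1]
force: [0.1, -0.7, -0.2]
gripper_width: 91.2
[[371.64829954   0.         319.45175647]
 [  0.         371.64829954 238.47779193]
 [  0.           0.           1.        ]] [-2.86591271  0.19719252  0.03428546] [-608.38218233 -132.08603556  283.09944739] [[351.8 202.2]
 [351.  242. ]
 [288.  241.9]
 [287.1 202.2]
 [396.2 202.6]
 [140.7 205. ]]
```

View pics/w1.png

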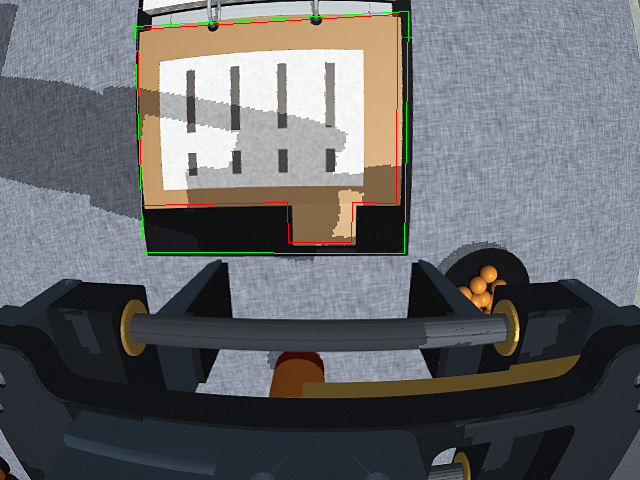

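The wrist view shows the tab at columns 292–356, row 244, against the projection 288–352, 242: the binder is about 3 mm further along +x and 2 mm towards −y. Correcting and descending to straddle the tab.

```bash
python3 -m jog '[[[0,0.25,3],0,1],[[0,0,3],0,1],[[0,0,3],0,1],[[0,0,2.6],0,1],[[0,0,0.5],0,1],[[0,0,0],0,1]]'
```

```text
time_s: 3.38
ee_pos: [593.6, -217.8, 41.0]
ee_rot: [179.0, 0.2, 81.7]
force: [-0.2, 0.4, 0.5]
gripper_width: 91.3
```

```bash
python3 -m jog '[[[0.7,-0.6,0],-0.5,1],[[0,0,0.6],0,1],[[0,0,0.5],0,1],[[0,0,0],0,1]]'
```

```text
time_s: 3.88
ee_pos: [590.1, -210.3, 32.8]
ee_rot: [178.7, 0.3, 82.2]
force: [0.8, -0.4, -0.3]
gripper_width: 91.1
```

```bash
python3 -m jog '[[[0,-0.15,0.5],0,1],[[0,0,0.2],0,1],[[0,0,0],0,0.5],[[0,0,0],0,0.5],[[0,0,0],0,0.5],[[0,0,0],0,0.5]]' 12
```

```text
time_s: 4.62
ee_pos: [588.9, -210.3, 25.2]
ee_rot: [178.7, 0.3, 82.2]
force: [0.3, 0.0, -0.7]
gripper_width: 53.7
```

```bash
python3 -m jog '[[[0,0,-0.2],0,0.5],[[0,0,0],0,0.3],[[0,0,0],0,0.3],[[0,0,0],0,0.3]]' 12
python3 - <<'E'
from h import *
cv2.imwrite("pics/w2.png",cam("wrist")["color"][:,:,::-1])
E
```

```text
time_s: 5.12
ee_pos: [588.7, -210.2, 27.2]
ee_rot: [178.7, 0.3, 82.2]
force: [-0.1, 0.1, -0.9]
gripper_width: 49.6
```

View pics/w2.png

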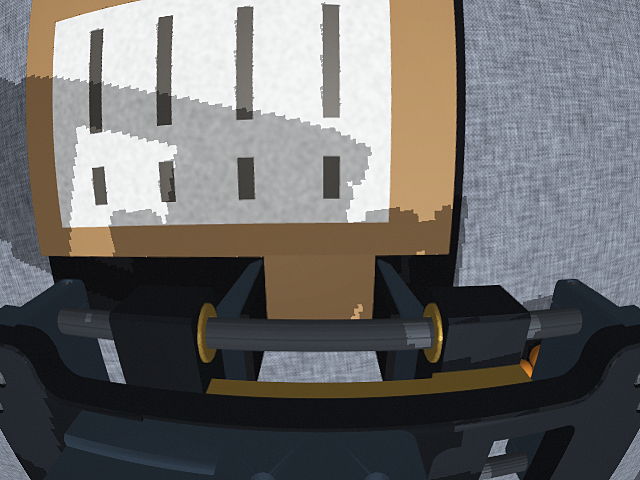

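The wrist view confirms the tab (columns 265–378) held between the pads, with the card edge clear. Swinging the first 45° of the arc.

```bash
python3 -m jog '[[[0.16,0.05,-2.4],0,0.3],[[0.47,0.05,-2.36],0,0.3],[[0.77,0.05,-2.28],0,0.3],[[1.07,0.05,-2.16],0,0.3],[[1.34,0.05,-2.0],0,0.3],[[1.59,0.04,-1.81],0,0.3],[[0,0,0],0,0.3]]' 12
```

```text
time_s: 6.05
ee_pos: [596.2, -153.1, 159.1]
ee_rot: [178.8, 0.1, 82.3]
force: [0.1, 0.2, 0.2]
gripper_width: 49.4
```

```bash
python3 -m jog '[[[1.5,0.03,-1.4],0,0.3],[[2.0,0.03,-1.34],0,0.3],[[2.1,0.02,-1.06],0,0.3],[[2.25,0.02,-0.77],0,0.3],[[2.3,0.01,-0.47],0,0.3],[[2.35,0,-0.16],0,0.3],[[0,0,0],0,0.3]]' 12
python3 - <<'E'
from h import *
cv2.imwrite("pics/s3.png",cam("scene")["color"][:,:,::-1])
E
```

```text
time_s: 6.92
ee_pos: [613.9, -19.6, 209.9]
ee_rot: [179.0, 0.1, 82.3]
force: [2.1, -0.4, -3.7]
gripper_width: 49.7
```

View pics/s3.png

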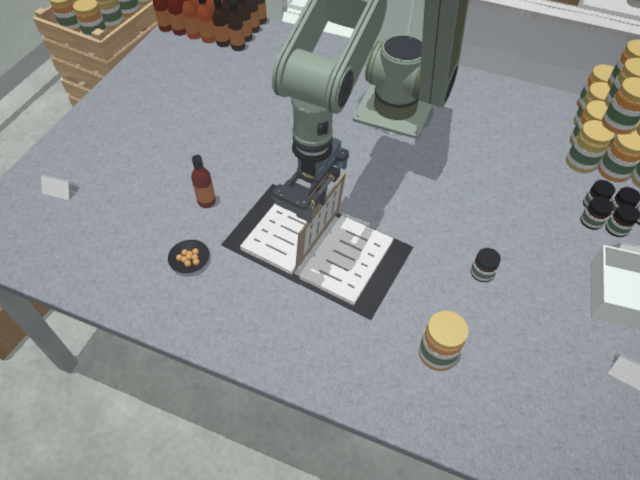

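Upright at about 92°, still held (edge-on card at (320,220)). Continuing down on the left.

```bash
python3 -m jog '[[[2.3,0,0.2],0,0.3],[[2.2,0,0.55],0,0.3],[[2.1,0,0.87],0,0.3],[[2.0,0,1.16],0,0.3],[[1.9,0,1.42],0,0.3],[[0,0,0],0,0.3]]' 12
```

```text
time_s: 7.72
ee_pos: [628.0, 86.8, 166.0]
ee_rot: [179.1, 0.3, 82.2]
force: [1.1, -1.0, -1.7]
gripper_width: 49.6
```

```bash
python3 -m jog '[[[1.8,0.05,1.6],0,0.3],[[1.45,0.05,1.85],0,0.3],[[1.2,0,2.0],0,0.3],[[0.9,0,2.1],0,0.3],[[0.65,0,2.2],0,0.3],[[0,0,0],0,0.3]]' 12
```

```text
time_s: 8.48
ee_pos: [635.9, 145.7, 60.4]
ee_rot: [179.5, 0.8, 82.3]
force: [-1.4, -1.4, 0.2]
gripper_width: 49.8
```

```bash
python3 -m jog '[[[0.4,0,1.2],0,0.3],[[0.2,0,1.0],0,0.3],[[0,0,0.5],0,0.3],[[0,0,0.2],0,0.3],[[0,0,0],0,0.3]]' 12
python3 - <<'E'
from h import *
cv2.imwrite("pics/w4.png",cam("wrist")["color"][:,:,::-1])
E
```

```text
time_s: 9.1
ee_pos: [636.5, 149.4, 36.0]
ee_rot: [179.5, 0.9, 82.3]
force: [-1.3, -1.6, -1.4]
gripper_width: 49.7
```

View pics/w4.png

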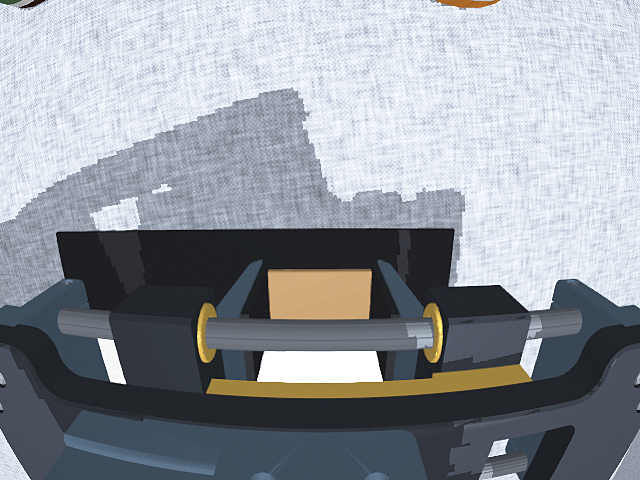

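The wrist view shows the tab still held on the left with the card behind it, a few mm up. Lowering the rest, then releasing and rising.

```bash
python3 -m jog '[[[0,0,0.7],0,0.3],[[0,0,0.3],0,0.3],[[0,0,0],0,0.3]]' 12;  python3 -m jog '[[[0,0,0],0,0.7],[[0,0,0],0,0.9],[[0,0,0],0,0.9],[[0,0,0],0,0.9],[[0,0,-2.5],0,0.9],[[0,0,-4],0,0.9],[[0,0,-4],0,0.9],[[0,0,-4],0,0.9],[[0,0,0],0,0.9]]' 12
python3 - <<'E'
from h import *
cv2.imwrite("pics/s5.png",cam("scene")["color"][:,:,::-1][120:420,150:550])
im=cv2.imread("pics/s5.png"); cv2.imwrite("pics/s5.png",cv2.resize(im,None,fx=2,fy=2))
E
```

```text
time_s: 9.52
ee_pos: [636.6, 150.0, 30.7]
ee_rot: [179.4, 0.8, 82.2]
force: [-2.8, -1.8, 0.2]
gripper_width: 49.6
time_s: 10.65
ee_pos: [638.4, 153.9, 179.0]
ee_rot: [179.0, 0.4, 82.1]
force: [-0.1, -0.4, 0.3]
gripper_width: 82.1
```

View pics/s5.png

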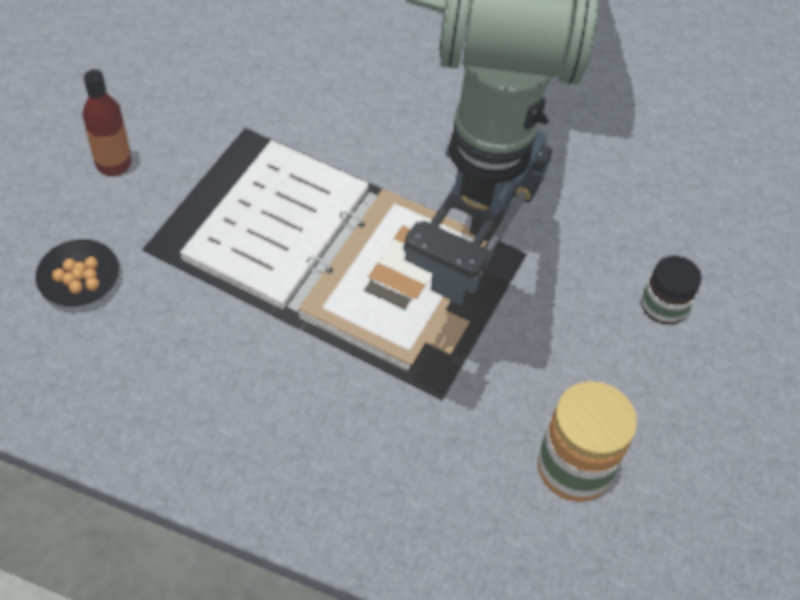

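The divider lies flat on the left sheets, showing its back (card at (390,280) in the crop), and nothing else has moved. Next, move over the jar and measure it from close by.

```bash
python3 -m jog '[[[3.2,-2.95,0],0,1],[[3.2,-2.95,0],0,1],[[3.2,-2.95,0],0,1],[[3.2,-2.95,0],0,1],[[3.2,-2.95,0],0,1],[[3.2,-2.95,0],0,1],[[0,0,0],0,1],[[0,0,0],0,1]]'
python3 - <<'E'
from h import *
f=cam("wrist"); im=f["color"][:,:,::-1].copy()
K=f["K"]
def fp(P): return cv2.fisheye.projectPoints(np.array(P,float).reshape(-1,1,3),np.array(f["rvec"],float).reshape(3,1),np.array(f["tvec"],float).reshape(3,1),K,np.zeros(4))[0].reshape(-1,2)
t=np.linspace(0,2*np.pi,60)
for r,z,c in ((27,68,(0,0,255)),(28,0,(0,255,0))):
    cv2.polylines(im,[np.int32(fp(np.c_[489+r*np.cos(t),368+r*np.sin(t),0*t+z]).round())],True,c,1)
cv2.imwrite("pics/w6.png",im); print(fp([[489,368,68],[499,368,68],[489,378,68]]))
E
```

```text
time_s: 11.7
ee_pos: [478.9, 370.5, 158.0]
ee_rot: [-179.7, 1.4, 82.0]
force: [0.6, -0.1, -0.1]
gripper_width: 90.6
[[335.70983201 248.17958386]
 [350.2302577  246.25524255]
 [333.83509999 234.24261027]]
```

View pics/w6.png

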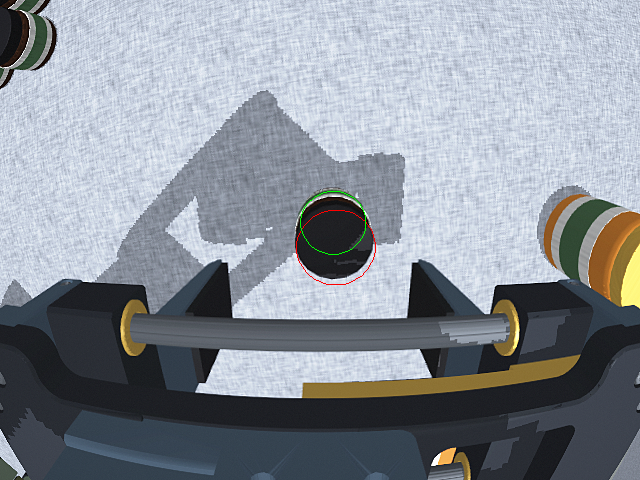

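The lid sits at about (335,238) in the wrist view against a projection of (336,248), so the jar is about 5 mm further out: (489.5, 373). Descending in two stages.

```bash
python3 -m jog '[[[0.4,1.0,0],0,1],[[0,0,2],0,1],[[0,0,2],0,1],[[0,0,0],0,1]]'
```

```text
time_s: 12.25
ee_pos: [494.6, 369.4, 116.7]
ee_rot: [-179.8, 1.3, 81.6]
force: [-0.5, -0.1, 0.3]
gripper_width: 91.3
```

```bash
python3 -m jog '[[[0.3,-0.55,0],0,1],[[0,0,0],0,1],[[0,0,1.2],0,1],[[0,0,0],0,1]]'
```

```text
time_s: 12.75
ee_pos: [491.3, 373.4, 106.2]
ee_rot: [-179.9, 1.1, 81.5]
force: [0.2, 0.9, 0.6]
gripper_width: 90.9
```

```bash
python3 -m jog '[[[0,-0.15,2],0,1],[[0,0,2],0,1],[[0,0,1.5],0,1],[[0,0,0.8],0,1],[[0,0,0],0,1],[[0,0,0],0,1]]'
```

```text
time_s: 13.5
ee_pos: [490.7, 373.5, 42.7]
ee_rot: [179.9, 1.0, 81.5]
force: [-0.2, -0.2, 0.4]
gripper_width: 91.2
```

```bash
python3 -m jog '[[[0,0,0.5],0,1],[[0,0,0],0,0.5],[[0,0,0],0,0.5],[[0,0,0],0,0.5],[[0,0,0],0,0.5],[[0,0,0],0,0.5],[[0,0,0],0,0.5],[[0,0,0],0,0.5]]' 20; python3 -m jog '[[[0,0,-1.5],0,0.5],[[0,0,-2.5],0,0.5],[[0,0,-2.5],0,0.5],[[0,0,0],0,0.5]]'
python3 - <<'E'
from h import *
f=cam("wrist"); g=cam("side"); cv2.imwrite("pics/w7.png",cv2.resize(np.hstack([f["color"],g["color"]])[:,:,::-1],(800,300),interpolation=cv2.INTER_AREA))
E
```

```text
time_s: 14.5
ee_pos: [491.2, 373.9, 38.7]
ee_rot: [179.8, 0.9, 81.5]
force: [-0.5, 0.2, -0.4]
gripper_width: 55.4
time_s: 15.0
ee_pos: [491.2, 374.8, 107.0]
ee_rot: [179.8, 0.9, 81.5]
force: [0.8, 0.5, -2.8]
gripper_width: 55.3
```

View pics/w7.png

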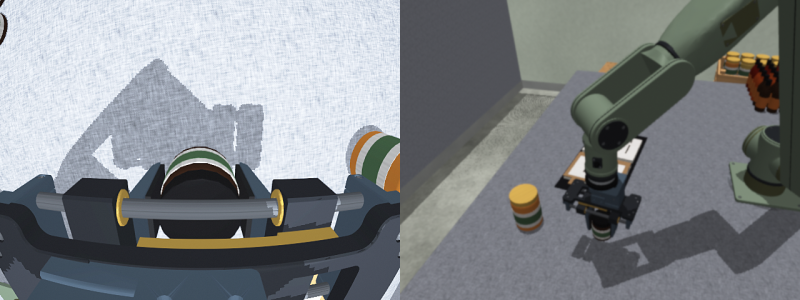

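The jar is held upright and clear of the table (55.3 mm, −2.8 N). Carrying it over the card.

```bash
python3 -m jog '[[[-1.5,0.7,0],0,0.5],[[-3,1.4,0],0,0.5],[[-3.3,1.5,0],0,0.5],[[-3.3,1.5,0],0,0.5],[[-3.3,1.5,0],0,0.5],[[-3.3,1.5,0],0,0.5],[[-3.3,1.5,0],0,0.5],[[-3,1.4,0],0,0.5],[[-1.5,0.7,0],0,0.5],[[0,0,0],0,0.5]]'
```

```text
time_s: 16.35
ee_pos: [564.4, 85.2, 99.7]
ee_rot: [-179.0, 1.9, 81.5]
force: [-0.0, -0.1, -1.8]
gripper_width: 55.6
```

```bash
python3 -m jog '[[[-0.8,1.0,0],0,0.5],[[-0.6,0.8,0],0,0.5],[[0,0,0],0,0.5],[[0,0,1.0],0,0.5],[[0,0,0.8],0,0.5],[[0,0,0],0,0.5]]'
python3 - <<'E'
from h import *
f=cam("wrist"); g=cam("scene"); a=f["color"][120:420,150:550]; b=g["color"][120:420,150:550]
cv2.imwrite("pics/w8.png",np.hstack([a,cv2.resize(g["color"][180:330,230:430],None,fx=2,fy=2)])[:,:,::-1])
E
```

```text
time_s: 17.1
ee_pos: [579.5, 70.1, 79.6]
ee_rot: [-178.8, 1.8, 81.7]
force: [0.6, -0.3, -2.8]
gripper_width: 55.2
```

View pics/w8.png

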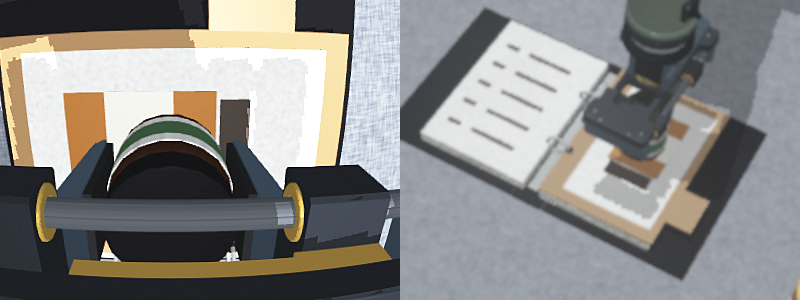

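Centred over the card, roughly mid-page (jar at (170,200) left, (655,145) right). Lowering gently to contact.

```bash
python3 -m jog '[[[0,0,0.6],0,0.5],[[0,0,0.5],0,0.5],[[0,0,0.2],0,0.5],[[0,0,0],0,0.5],[[0,0,0],0,0.5]]'
```

```text
time_s: 17.82
ee_pos: [580.1, 69.8, 66.9]
ee_rot: [-179.0, 1.8, 81.7]
force: [0.7, -0.6, -2.7]
gripper_width: 55.3
```

```bash
python3 -m jog '[[[0,0,0.4],0,0.5],[[0,0,0],0,0.5]]';python3 -m jog '[[[0,0,0.15],0,0.5],[[0,0,0],0,0.5]]'
```

```text
time_s: 18.08
ee_pos: [580.1, 69.7, 62.8]
ee_rot: [-179.0, 1.8, 81.7]
force: [-0.3, -0.6, -2.2]
gripper_width: 55.3
time_s: 18.32
ee_pos: [580.2, 69.6, 61.4]
ee_rot: [-179.0, 1.8, 81.7]
force: [-0.2, 0.6, -2.6]
gripper_width: 55.5
```

```bash
python3 -m jog '[[[0,0,0.1],0,0.5],[[0,0,0],0,0.5]]';python3 -m jog '[[[0,0,0.1],0,0.5],[[0,0,0],0,0.5]]'
```

```text
time_s: 18.58
ee_pos: [580.3, 69.6, 61.2]
ee_rot: [-179.0, 1.8, 81.7]
force: [-0.7, 1.0, -1.7]
gripper_width: 55.6
time_s: 18.82
ee_pos: [580.3, 69.5, 61.2]
ee_rot: [-179.1, 1.8, 81.7]
force: [-0.4, -0.0, -0.4]
gripper_width: 55.5
```

The force is unloading and z has stalled, so the jar is in contact. One more small nudge, then open slightly.

```bash
python3 -m jog '[[[0,0,0.15],0,0.5],[[0,0,0],0,0.5],[[0,0,0],0,0.64],[[0,0,0],0,0.68],[[0,0,0],0,0.8],[[0,0,0],0,0.95],[[0,0,0],0,0.95],[[0,0,0],0,0.95]]' 10; python3 -m jog '[[[0,0,-1],0,0.95],[[0,0,-2],0,0.95],[[0,0,-2],0,0.95],[[0,0,-3],0,0.95],[[0,0,-3],0,0.95],[[0,0,-3],0,0.95],[[-3,-3,-3],0,0.95],[[-4,-4,0],0,0.95],[[-4,-4,0],0,0.95],[[0,0,0],0,0.95]]'; python3 -m jog '[[[-4,-4,0],0,0.95],[[-4,-4,0],0,0.95],[[0,0,0],0,0.95],[[0,0,0],0,0.95]]'
python3 - <<'E'
from h import *
g=cam("scene");h=cam("side")
cv2.imwrite("pics/e9.png",cv2.resize(np.hstack([g["color"][130:380,150:500],h["color"][150:400,160:430]])[:,:,::-1],None,fx=1.29,fy=1.29))
E
```

```text
time_s: 19.82
ee_pos: [580.6, 69.5, 59.7]
ee_rot: [-179.1, 1.8, 81.7]
force: [-0.5, 0.0, 0.3]
gripper_width: 86.6
time_s: 21.08
ee_pos: [457.3, -20.3, 246.8]
ee_rot: [-179.7, 1.7, 81.8]
force: [0.1, 0.8, 0.8]
gripper_width: 86.7
time_s: 21.58
ee_pos: [368.4, -89.1, 252.4]
ee_rot: [179.9, 1.7, 81.8]
force: [-0.1, -1.3, -0.2]
gripper_width: 86.1
```

View pics/e9.png

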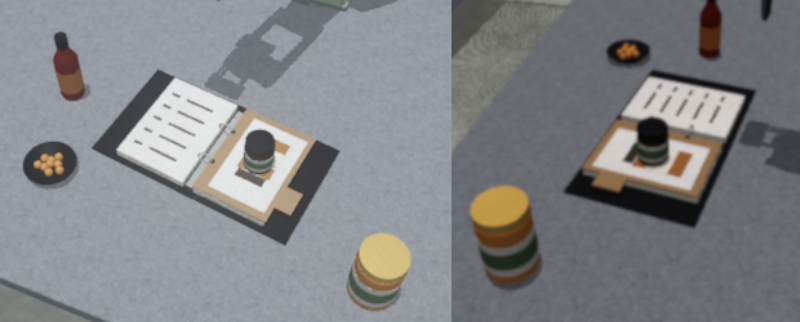

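Both views show the jar upright in the middle of the turned card (scene (259,150), side (653,140)), clear of the rings. The bottle, dish and big jar look undisturbed and the robot is well clear.

```bash
python3 -c "
from workcell import job_done; print(job_done())"
```

```text
the job is handed in; nothing more can be done
None
```

The divider is turned over to the left and the jar stands on it as a weight. I handed the job in at about 22 s of the 61 s allowed.

- **Divider:** I gripped the tab by its two ends and swung it over the rings. I let go when the tab was within a few millimetres of flat. The pictures afterwards show it flat on the left sheets with its back up.
- **Jar:** I set it down near the middle of the card, lowering until the force showed contact before opening the fingers. The last scene and side views show it upright and well clear of the rings, with its whole base on the card.
- **Other things:** The bottle, big jar and dish look unmoved in the last pictures, judged by eye only. The robot was well clear of everything when I handed in.
- **Disagreements:** The first binder estimate was about 3 mm off and the jar about 5 mm off. I corrected both from the wrist camera before gripping. The tool drifted up to about 2° off vertical, which caused no visible trouble. No checks failed.

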